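Roll a shaft blank into a V-block and up to its stop

TASK

Without grasping or lifting it, roll the round metal bar along the bench by pushing its side with the fingers, up the low ramp and into the groove of the V-block. Once it lies in the groove, push its free end so that it slides along the groove until its other end rests against the stop plate, then leave it there. Leave the bottle, the beaker and the other things on the bench where they are.

Things in the scene. Friction and masses are not known exactly. Their poses are not given: they have to be found in the camera images.
- bar: Round aluminium bar, 38 mm diameter, 200 mm long, 0.35 to 0.7 kg, smooth, lying in front of the ramp roughly parallel to the groove. It rolls easily if pushed at or below axis height (pressed from above it can jam) and soon stops when let go. Origin on its axis at mid length, 19 mm above the bench; y along the bar toward the stop plate's side (robot's left); x and z turn as it rolls.
- bar_right_end (a point): Centre of the flat end face of the bar away from the stop plate (bar's own y = -100 mm): the face to push on. Against the stop it lies at y = -120 mm in the V-block's frame, overhanging the block by 35 mm. At the start the bar's other end is 25 to 45 mm short of the stop, measured along the groove.
- v_block: Low steel V-block fixed to the bench, 170 mm wide along its groove. Origin on the bench under the groove's bottom, at mid width; y along the groove toward the stop plate, x across it away from the robot, z up. Along x: ramp from bench level at -61 mm up to a 10 mm high crest at -14 mm, groove bottom (2 mm high) at 0, rear flank up to 20 mm at +31 mm, back at +39 mm.
- groove (a point): Where the axis of the seated bar runs, at the V-block's mid width (block frame x 0, y 0, z 24 mm). Both flanks slope at 30 degrees; the groove is open at the -y end (y = -85 mm). The bar against the stop has its middle at y = -20 mm.
- stop_face (a point): Point on the inner face of the stop plate that closes the groove's +y end (block frame x 0, y +80 mm, z 24 mm); the centre of the bar's end comes to lie here. The plate is 10 mm thick, 44 mm high and spans x = -27 to +39 mm.
- spare_bottle: Bystander: white plastic sample bottle, 48 mm across, 112 mm tall, upright. Origin at the centre of its underside.
- bottle_cap: Bystander: small white screw cap, 23 mm across, 17 mm tall. Origin at the centre of its underside.
- tape_roll: Bystander: roll of tan tape lying flat, 68 mm across, 19 mm tall. Origin at the centre of its underside.
- petri_dish: Bystander: clear glass dish, 70 mm across, 16 mm tall. Origin at the centre of its underside.
- lab_timer: Bystander: small white timer, 58 x 66 x 20 mm. Origin at the centre of its underside.
- beaker: Bystander: clear beaker, 70 mm across, 92 mm tall, upright. Origin at the centre of its underside.

How it is judged (in metres and radians):
On the way, in this order (a step that is already met when the one before it is completed fails the run):
1. the bar has been rolled over by more than a quarter turn (angle between bar's own z axis and vertical above 1.5 rad).
2. the bar lies in the groove, still short of the stop plate (x of bar in the frame of v_block between -0.005 and 0.005 m and z of bar in the frame of v_block between 0.0205 and 0.0275 m and angle between the y axis of bar and the y axis of v_block, either way round below 0.06 rad and y of bar in the frame of v_block below -0.025 m), for 0.2 s.
3. the bar has been slid along the groove to the stop plate (x of bar in the frame of v_block between -0.005 and 0.005 m and z of bar in the frame of v_block between 0.0205 and 0.0275 m and angle between the y axis of bar and the y axis of v_block, either way round below 0.06 rad and y of bar in the frame of v_block between -0.0245 and -0.0135 m), for 0.2 s.
At the end, for the whole second after the job is handed in: The bar lies at rest in the V groove (axis within 5 mm of the groove line, within 0.06 rad of its direction, at its seated height within 3.5 mm), with its end within 4.5 mm of the stop plate (all of step 3 and linear speed of bar below 0.01 m/s and angular speed of bar below 0.1 rad/s); the robot touches nothing.
It fails at once if the bar is lifted: on the bench in front of the ramp its axis rises above 30 mm, anywhere above 42 mm, or one end is raised steeply ((x of bar in the frame of v_block below -0.07 m and height (world z) of bar above 0.03 m) or height (world z) of bar above 0.042 m or angle between bar's own y axis and vertical below 1.3 rad or angle between bar's own y axis and vertical above 1.84 rad).
It fails at once if a bystander is moved by more than 20 mm (distance of any of spare_bottle, bottle_cap, tape_roll, petri_dish, lab_timer, beaker from where it was at the start of the episode above 0.02 m).
It also fails if it takes over 46 s, if anything falls off the work surface, if the arm or the gripper's body presses on something with over 40 N, if the wrist force passes 120 N, or if a joint passes its speed limit or range.

ROBOT

A 7-joint arm with a two-finger parallel gripper is mounted at the origin on a cart in front of the work surface, level with it; the furniture and walls round the work are solid. World frame = base frame: x ahead of the robot, y to its left, z up, the work surface at z = 0. Lengths are in mm, angles in rad, forces in N, time in s.
With the tool pointing down it reaches from about 400 to 925 mm from the base axis. Payload 5.6 kg.
Tool frame: the origin (TCP) lies between the finger pads; the fingertips stand 25 mm ahead of it and the grasp point (between the pads) lies 6 mm ahead of it; z points along the fingers, x is the direction in which the jaws open and shut, and the axes are right-handed (so a half turn about z gives the same grasp; the last joint's range is limited). The gripper opens to 85 mm and grips with 20 to 120 N. Pads are 22 mm wide; open, the fingers measure 114 mm over their backs; the gripper's body (76 mm by 85 mm) begins 54 mm behind the grasp point. The pads swing forward as they close: fully open they stand 13 mm farther back than shut.
Start: joints at [1.302, 0.468, -0.012, 1.603, 0.006, 1.071, -0.056], TCP at [145.484, -633.515, 256.29] pointing down, gripper open.
Joint ranges: [-2.53, 2.53], [-0.31, 2.02], [-1.57, 1.55], [0.28, 2.44], [-1.29, 4.43], [0.15, 1.84], [-2.92, 2.92]. Speed limits (rad/s): [2.57, 2.57, 3.14, 3.14, 3.14, 3.14, 3.14].

INTERFACE

Orientations are given as a 3x3 rotation matrix whose columns are the frame's x, y, z axes.
In Python, from station import robot gives the robot as it stands.
- The arm moves only by the shell command python3 -m inch 'ROWS' [OPENING]. ROWS is JSON, a list of rows, each a list of 4 numbers: the shift along the tool's x, y, z in units of 30 mm (1.0 is 30 mm), then the turn about the tool's z in units of 5 degrees (1.0 is 5 degrees). In form: [[x, y, z, roll], ...]. A call has exactly 5 rows; each row shifts and turns the commanded pose from where the row before left it, along the tool's axes as they then stand; what a row does not reach is not made up. A row lasts 1/8 s, in which the tool goes at most 62.5 mm and 10.7 degrees, less where a joint would pass 70% of its speed; a pose out of reach is approached as far as the arm can. A call is refused whole if a number of a shift passes 1 or a number of a turn 1, either way. A call with a gripper value outside its range is refused whole. OPENING is the opening, from 0 (shut) to 1 (fully open), set as the call begins (- or left out, the last holds). The fingers move at their own pace and stop on an object; the grip force is fixed at half the most. Time passes only in rows, so rows that do not move let the fingers close, or fill a call up. It gives the time, the measured TCP pose, the force and the opening at its end, in the units of the state.
- robot.observe(): the state, without advancing time (a new reading comes with each control period).
- robot.camera(name): name is "scene" or "top" or "wrist"; returns a dict with "pixels" (480x640x3 uint8, red, green, blue), "K" (3x3 intrinsics, pixels), "pose" (4x4, takes a point from camera to world coordinates). Camera axes: x right, y down, z forward; pixel columns grow to the right and rows downward; lengths in mm; the calibration is good to about 2 mm. A picture is of the moment at which its call begins. There is no depth.
- robot.sign_off(): hands the job in, once; it reports no verdict.
Trained networks look in a picture, given as the dict that the camera call returned (one of the last four; its "shot" number tells which), for a name from the list of things; names that differ only in an ending like _2 or _b are one class to them, and where a whole thing is asked for, a point or a joint stands for the part that bears it (a point fixed in the world has none). Each returns a list of dicts, best first, with "p" (0 to 1); they miss things now and then, are a little off and sometimes report something else, mostly with a low value. They report only what shows in the picture. A call takes as long as a camera call.
- robot.silhouettes(picture, query): "mask" (480x640 bool, what is visible of it) and "extent" ([left, top, right, bottom] in pixels, round what is visible of it).
The state is a dict: "time": time; "qpos": joint angles; "qvel": joint speeds; "joint_torque": joint torques, N m; "tcp_pos": TCP position; "ee_rot": TCP orientation; "force": force on the tool from outside, world axes, zero at the start; "wrist_torque": the same for the moment, N m; "grip_width": opening from 0.0 (shut) to 1.0 (fully open).
Only numpy, scipy, OpenCV 4.12 (cv2) and the standard library are available. Lean on these libraries where they do the work, as an engineer would, in place of code of your own. Each camera call takes 0.05 s, during which the arm holds its last target. There are 200 camera calls.

## Working session

There is one attempt and no reset: what is moved stays moved. The work goes in short steps, Python scripts to look and compute and a shell command to move; the robot and the scene stay as the last step left them, time stands still between calls to the robot, and variables do not carry over. Pictures are saved under pics/ and viewed, about 8 in all and at most 12, crops included, and the job is handed in when it is done.

```bash
mkdir -p pics; cat > h.py <<'E'
import numpy as np,cv2
from station import robot
def ray(c,u,v):
    d=np.linalg.inv(c["K"])@[u,v,1]; d=c["pose"][:3,:3]@d
    return c["pose"][:3,3],d
def at(c,u,v,z):
    o,d=ray(c,u,v); return o+d*(z-o[2])/d[2]
def proj(c,p):
    q=np.linalg.inv(c["pose"])@np.append(p,1); q=c["K"]@q[:3]; return q[:2]/q[2]
def save(c,n): cv2.imwrite("pics/"+n,c["pixels"][:,:,::-1])
E
python3 - <<'E'
from h import *
np.set_printoptions(precision=3,suppress=True)
s=robot.observe(); print(s["time"],s["tcp_pos"],s["ee_rot"],s["grip_width"],s["force"])
for n in("top","scene"):
    c=robot.camera(n); save(c,n+"0.png"); print(n,c["pose"][:3,3])
    for q in["bar","v_block","spare_bottle","bottle_cap","tape_roll","petri_dish","lab_timer","beaker"]:
        for r in robot.silhouettes(c,q)[:1]:
            m=r["mask"]; v,u=np.nonzero(m)
            print(q,round(r["p"],2),r["extent"],at(c,u.mean(),v.mean(),10 if q!="bar" else 19))
            if q in("bar","v_block"):
                b=cv2.boxPoints(cv2.minAreaRect(np.c_[u,v].astype(np.float32)))
                print([at(c,*p,19 if q=="bar" else 10)[:2].round(0) for p in b], b.round(0).tolist())
E
```

```text
0.0 [ 145.358 -633.01   255.334] [[ 0.224 -0.975 -0.001]
 [-0.975 -0.224  0.002]
 [-0.002  0.    -1.   ]] 0.9991056989637012 [-0.166 -0.171  0.404]
top [ 371.06  -258.189 1296.895]
bar 0.93 [209.7, 282.4, 289.9, 296.3] [433.245 -84.277  19.   ]
[array([454.,  19.]), array([ 451., -184.]), array([ 412., -184.]), array([415.,  18.])] [[208.0, 282.0], [287.0, 282.0], [287.0, 297.0], [208.0, 297.0]]
v_block 0.94 [195.5, 220.4, 265.0, 260.4] [560.281 -32.811  10.   ]
[array([518.,  63.]), array([618.,  58.]), array([ 602., -126.]), array([ 503., -119.])] [[192.0, 258.0], [195.0, 220.0], [265.0, 225.0], [262.0, 263.0]]
spare_bottle 0.84 [311.0, 283.8, 336.6, 304.3] [ 420.411 -277.151   10.   ]
bottle_cap 0.57 [177.6, 283.4, 186.5, 296.0] [439.564  88.763  10.   ]
tape_roll 0.87 [402.3, 288.1, 428.1, 312.7] [ 400.506 -510.779   10.   ]
petri_dish 0.84 [367.1, 230.2, 396.7, 255.4] [ 551.615 -434.088   10.   ]
lab_timer 0.73 [452.1, 277.6, 479.4, 299.4] [ 427.974 -646.562   10.   ]
beaker 0.69 [243.0, 163.2, 267.3, 198.3] [728.016 -98.152  10.   ]
scene [  41.1    545.137 1083.664]
bar 0.83 [296.3, 284.3, 365.8, 366.6] [435.749 -79.362  19.   ]
[array([457.,  20.]), array([ 458., -201.]), array([ 414., -190.]), array([417.,  26.])] [[294.0, 355.0], [350.0, 283.0], [366.0, 295.0], [309.0, 367.0]]
v_block 0.64 [221.5, 282.5, 312.6, 358.4] [562.78  -26.388  10.   ]
[array([634.,  48.]), array([ 625., -146.]), array([ 502., -107.]), array([519.,  76.])] [[217.0, 328.0], [275.0, 270.0], [311.0, 306.0], [253.0, 364.0]]
spare_bottle 0.83 [371.4, 236.4, 392.5, 283.0] [ 433.944 -303.488   10.   ]
tape_roll 0.62 [418.0, 197.8, 448.5, 224.8] [ 404.326 -509.974   10.   ]
petri_dish 0.88 [352.4, 198.0, 376.9, 221.4] [ 555.286 -429.394   10.   ]
lab_timer 0.85 [435.9, 165.1, 466.5, 186.9] [ 431.415 -646.912   10.   ]
beaker 0.77 [211.4, 230.6, 245.2, 277.2] [ 747.964 -134.39    10.   ]
```

```bash
python3 - <<'E'
import cv2,numpy as np
a=cv2.imread("pics/top0.png")[150:320,160:360]; b=cv2.imread("pics/scene0.png")[200:400,190:450]
a=cv2.resize(a,None,fx=4,fy=4,interpolation=3)[:,:]; b=cv2.resize(b,None,fx=3,fy=3,interpolation=3)
cv2.imwrite("pics/a.png",a[:600]);cv2.imwrite("pics/a.png",cv2.resize(a,(680,578)));cv2.imwrite("pics/b.png",b)
E
```

```text
(no output)
```

View pics/a.png

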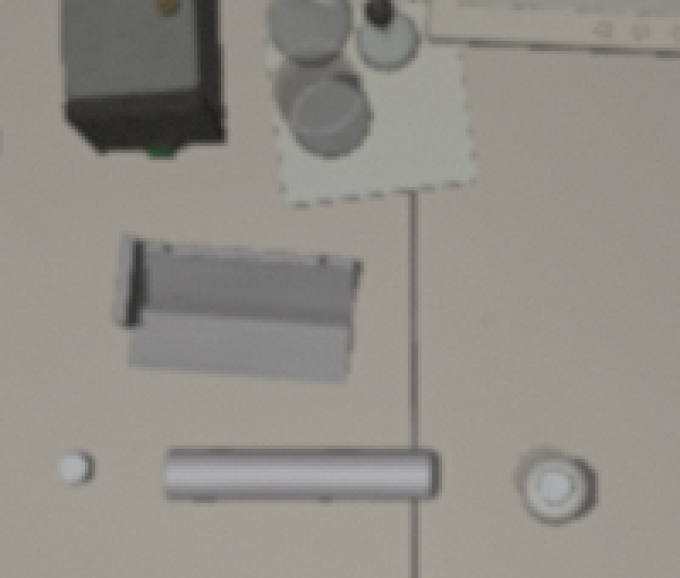

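View pics/b.png

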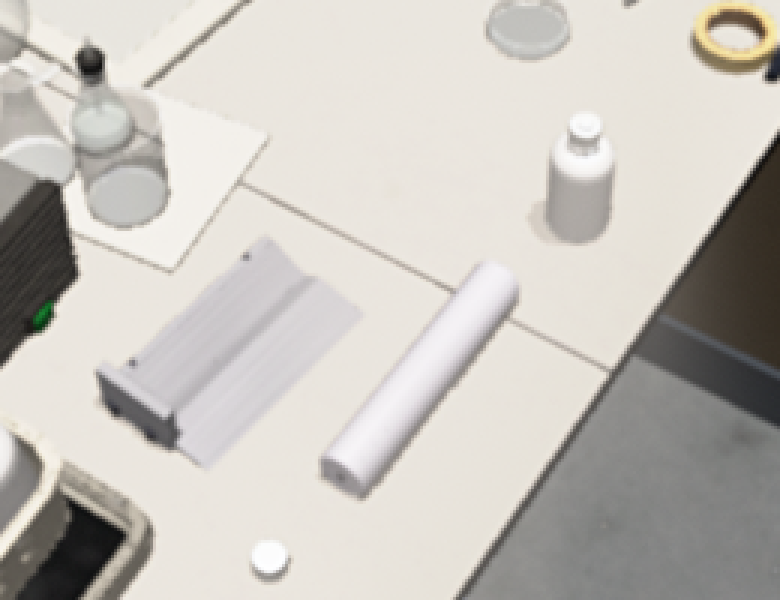

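```bash
R='[[-0.98,-0.85,0,0],[-0.98,-0.85,0,0],[-0.98,-0.85,0,0],[-0.98,-0.85,0,0],[-0.98,-0.85,0,0]]'; python3 -m inch '[[-0.98,-0.85,0,0],[-0.98,-0.85,0,0],[-0.98,-0.85,0,0],[-0.98,-0.85,0,0],[-0.98,-0.85,0,0]]' 1
python3 -m inch '[[-0.98,-0.85,0,0],[-0.98,-0.85,0,0],[-0.98,-0.85,0,0],[-0.98,-0.85,0,0],[-0.98,-0.85,0,0]]'
python3 -m inch '[[-0.98,-0.85,0,0],[-0.98,-0.85,0,0],[-0.98,-0.85,0,0],[-0.98,-0.85,0,0],[-0.98,-0.85,0,0]]'
python3 -m inch '[[0,0,0,1],[0,0,0,1],[0,0,0,1],[0,0,0,0],[0,0,0,0]]'
python3 - <<'E'
from h import *
np.set_printoptions(precision=3,suppress=True)
s=robot.observe(); print(s["time"],s["tcp_pos"],s["ee_rot"],s["grip_width"],s["force"])
c=robot.camera("wrist"); save(c,"w1.png"); print(c["pose"])
for q in["bar","v_block"]:
    for r in robot.silhouettes(c,q)[:1]:
        v,u=np.nonzero(r["mask"]); print(q,r["p"],r["extent"])
        b=cv2.boxPoints(cv2.minAreaRect(np.c_[u,v].astype(np.float32)))
        print([at(c,*p,19 if q=="bar" else 10)[:2].round(0) for p in b], b.round(0).tolist())
E
```

```text
time: 1.52
tcp_pos: [237.4, -460.6, 256.5]
ee_rot: [[0.224, -0.975, 0.0], [-0.975, -0.224, -0.001], [0.001, -0.0, -1.0]]
force: [0.7, -0.4, 0.5]
grip_width: 0.999
time: 2.15
tcp_pos: [328.8, -288.8, 256.6]
ee_rot: [[0.224, -0.975, 0.001], [-0.975, -0.224, -0.001], [0.001, -0.0, -1.0]]
force: [1.1, 0.2, -0.6]
grip_width: 0.997
time: 2.78
tcp_pos: [420.2, -117.0, 256.6]
ee_rot: [[0.224, -0.975, 0.001], [-0.975, -0.224, -0.0], [0.001, -0.001, -1.0]]
force: [1.1, 0.3, -0.1]
grip_width: 0.999
time: 3.4
tcp_pos: [419.6, -118.1, 256.4]
ee_rot: [[-0.035, -0.999, 0.0], [-0.999, 0.035, -0.0], [0.0, -0.0, -1.0]]
force: [0.3, -0.3, -0.1]
grip_width: 0.999
3.4 [ 419.603 -118.119  256.352] [[-0.035 -0.999  0.   ]
 [-0.999  0.035 -0.   ]
 [ 0.    -0.    -1.   ]] 0.9994322973791091 [ 0.33  -0.307 -0.093]
[[  -0.035   -0.951   -0.307  498.368]
 [  -0.999    0.033    0.01  -120.352]
 [   0.001    0.307   -0.952  374.2  ]
 [   0.       0.       0.       1.   ]]
bar 0.79 [167.6, 168.4, 396.0, 217.8]
[array([456.,  20.]), array([ 453., -187.]), array([ 414., -189.]), array([417.,  25.])] [[166.0, 174.0], [397.0, 169.0], [398.0, 212.0], [166.0, 217.0]]
v_block 0.93 [84.2, 0.0, 321.8, 109.2]
[array([597.,  69.]), array([ 590., -124.]), array([ 506., -121.]), array([513.,  87.])] [[83.0, 0.0], [321.0, 0.0], [321.0, 110.0], [83.0, 110.0]]
```

View pics/w1.png

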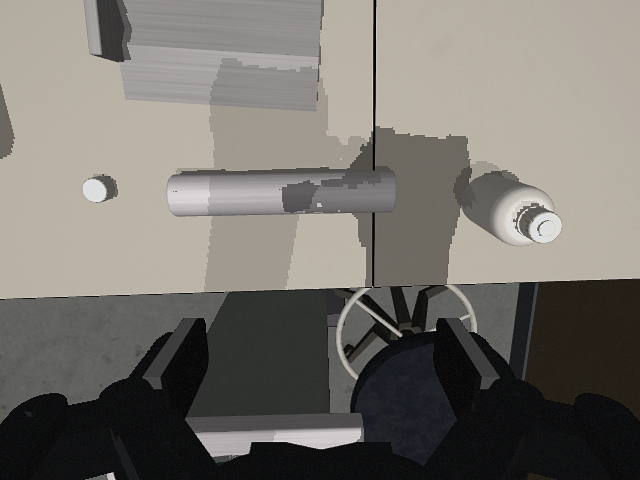

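```bash
python3 - <<'E'
from h import *
np.set_printoptions(precision=3,suppress=True)
c=robot.camera("wrist")
L,R=at(c,125,98,0),at(c,317,110,0); print("front",L,R,np.linalg.norm(L-R),np.degrees(np.arctan2(L[0]-R[0],L[1]-R[1])))
print("edge",at(c,100,298,0),at(c,500,284,0))
t=robot.camera("top")
L,R=at(t,197.6,258.2,0),at(t,262.1,262.1,0); print("front top",L,R,np.linalg.norm(L-R),np.degrees(np.arctan2(L[0]-R[0],L[1]-R[1])))
m=robot.silhouettes(c,"v_block")[0]["mask"]
P=[]
for u in range(135,312,5):
    v=np.nonzero(m[:,u])[0].max(); P.append(at(c,u,v+.5,0)[:2])
P=np.array(P); k=np.polyfit(P[:,1],P[:,0],1); print("mask front yaw",np.degrees(np.arctan(k[0])),k, "right",m[40:105:10].shape,[at(c,np.nonzero(m[v])[0].max()+.5,v,z)[:2] for v,z in((100,1),(58,10))])
E
```

```text
front [522.417  53.165   0.   ] [ 506.171 -117.788    0.   ] 171.722937333895 5.428505007289624
edge [328.465 116.244   0.   ] [ 329.349 -300.436    0.   ]
front top [517.794  51.6     0.   ] [ 505.016 -118.026    0.   ] 170.1067090683317 4.307971474349911
mask front yaw 5.134977908322067 [  0.09 516.28] right (7, 640) [array([ 514.595, -117.674]), array([ 547.411, -120.724])]
```

```bash
python3 - <<'E'
from h import *
np.set_printoptions(precision=2,suppress=True)
c=robot.camera("wrist"); s=robot.observe(); R=s["ee_rot"];p=s["tcp_pos"]; print(c["K"][0])
for uv in((206,320),(437,318),(183,319),(460,318),(160,388),(484,388)):
    o,d=ray(c,*uv)
    for z in (5,12,25,38):  # tool-z planes
        o2=R.T@(o-p);d2=R.T@d; print(uv,z,(o2+d2*(z-o2[2])/d2[2])[:2],end=" ")
    print()
g=cv2.resize(c["pixels"][300:420,120:280,::-1],None,fx=4,fy=4,interpolation=3); g=np.clip(g.astype(float)*2.5,0,255).astype(np.uint8);cv2.imwrite("pics/f.png",g)
E
```

```text
[392.49   0.   320.55]
(206, 320) 5 [-40.51 -11.84] (206, 320) 12 [-42.79  -8.02] (206, 320) 25 [-47.03  -0.94] (206, 320) 38 [-51.26   6.15] 
(437, 318) 5 [ 40.35 -12.58] (437, 318) 12 [42.67 -8.8 ] (437, 318) 25 [46.99 -1.79] (437, 318) 38 [51.3   5.22] 
(183, 319) 5 [-48.52 -12.24] (183, 319) 12 [-51.26  -8.44] (183, 319) 25 [-56.34  -1.4 ] (183, 319) 38 [-61.43   5.65] 
(460, 318) 5 [ 48.39 -12.57] (460, 318) 12 [51.18 -8.8 ] (460, 318) 25 [56.35 -1.79] (460, 318) 38 [61.51  5.22] 
(160, 388) 5 [-60.17  16.48] (160, 388) 12 [-63.58  21.91] (160, 388) 25 [-69.9  32. ] (160, 388) 38 [-76.21  42.08] 
(484, 388) 5 [60.51 16.57] (484, 388) 12 [63.98 22.01] (484, 388) 25 [70.43 32.1 ] (484, 388) 38 [76.88 42.2 ]
```

View pics/f.png

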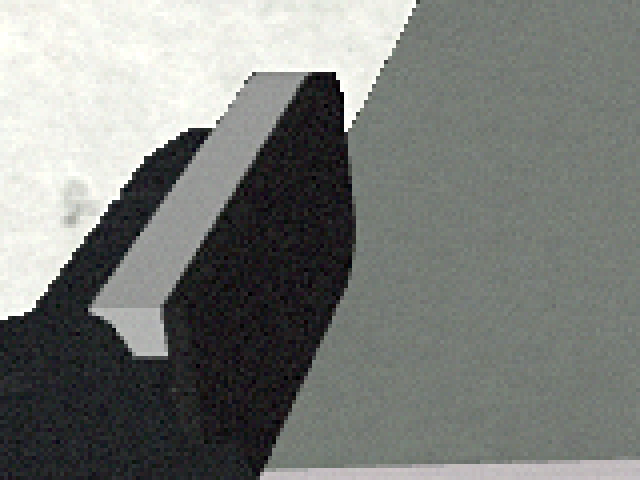

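```bash
python3 -m inch '[[0,0,0,0.62],[-0.34,0.5,0,0],[-0.34,0.5,0.5,0],[0,0,1,0],[0,0,1,0]]'
python3 -m inch '[[0,0,1,0],[0,0,1,0],[0,0,1,0],[0,0,0.5,0],[0,0,0,0]]'
```

```text
time: 4.38
tcp_pos: [390.7, -94.4, 180.9]
ee_rot: [[-0.088, -0.996, 0.001], [-0.996, 0.088, -0.001], [0.001, -0.001, -1.0]]
force: [1.1, 0.1, -0.8]
grip_width: 1.002
time: 5.0
tcp_pos: [390.1, -94.3, 75.7]
ee_rot: [[-0.089, -0.996, -0.003], [-0.996, 0.089, 0.001], [-0.001, 0.003, -1.0]]
force: [-0.6, -0.2, -0.0]
grip_width: 1.002
```

```bash
python3 -m inch '[[0,0,0.5,0],[0,0,0.5,0],[0,0,0.5,0],[0,0,0.28,0],[0,0,0,0]]'
python3 - <<'E'
from h import *
c=robot.camera("wrist"); save(c,"w2.png")
E
```

```text
time: 5.62
tcp_pos: [391.5, -94.9, 23.1]
ee_rot: [[-0.09, -0.996, -0.0], [-0.996, 0.09, -0.0], [0.0, 0.0, -1.0]]
force: [-0.0, 1.1, -0.2]
grip_width: 0.999
```

View pics/w2.png

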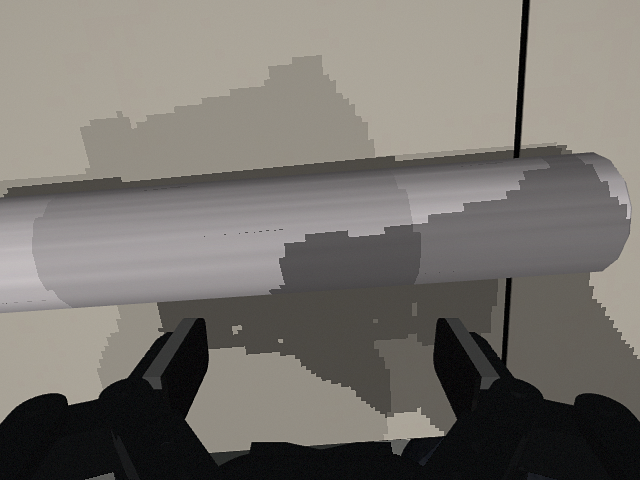

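```bash
python3 -m inch '[[0,-0.2,0,0],[0,-0.3,0,0],[0,-0.3,0,0],[0,-0.3,0,0],[0,-0.3,0,0]]'
python3 -m inch '[[0,-0.3,0,0],[0,-0.3,0,0],[0,-0.3,0,0],[0,-0.3,0,0],[0,-0.2,0,0]]'
python3 - <<'E'
from h import *
c=robot.camera("wrist"); save(c,"w3.png")
E
```

```text
time: 6.3
tcp_pos: [434.1, -98.9, 22.8]
ee_rot: [[-0.09, -0.996, 0.0], [-0.996, 0.09, -0.0], [-0.0, -0.0, -1.0]]
force: [-1.5, -0.1, 0.4]
grip_width: 1.0
time: 6.92
tcp_pos: [475.0, -102.6, 22.7]
ee_rot: [[-0.09, -0.996, -0.002], [-0.996, 0.09, 0.0], [0.0, 0.002, -1.0]]
force: [-2.4, 0.7, 1.8]
grip_width: 0.999
```

View pics/w3.png

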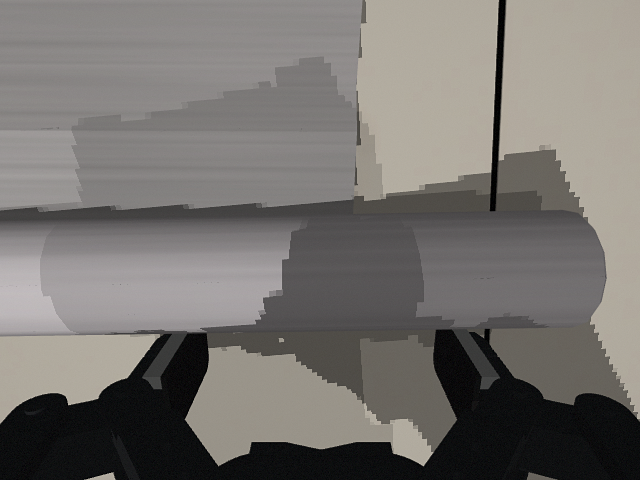

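```bash
python3 -m inch '[[0,-0.25,0,0],[0,-0.25,-0.03,0],[0,-0.25,-0.03,0],[0,-0.2,-0.03,0],[0,-0.15,0,0]]'
python3 -m inch '[[0,-0.12,0,0],[0,-0.12,0,0],[0,-0.12,0,0],[0,-0.1,0,0],[0,0,0,0]]'
python3 - <<'E'
from h import *
c=robot.camera("wrist"); save(c,"w4.png")
E
```

```text
time: 7.6
tcp_pos: [508.5, -105.7, 25.7]
ee_rot: [[-0.09, -0.996, 0.0], [-0.996, 0.09, -0.0], [0.0, -0.0, -1.0]]
force: [-4.5, 0.7, 2.2]
grip_width: 1.003
time: 8.22
tcp_pos: [522.9, -107.1, 25.8]
ee_rot: [[-0.09, -0.996, 0.002], [-0.996, 0.09, -0.0], [-0.0, -0.002, -1.0]]
force: [-0.2, 0.9, -0.2]
grip_width: 0.999
```

View pics/w4.png

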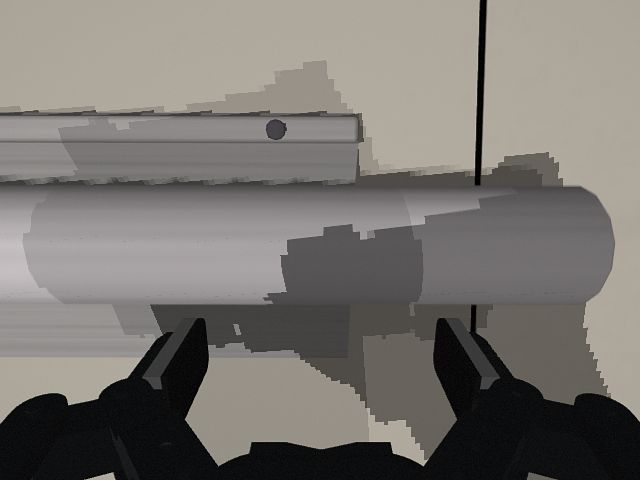

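```bash
python3 -m inch '[[0,0.3,0,0],[0,0.2,-0.5,0],[0,0,-1,0],[0,0,-1,0],[0,0,-1,0]]'
python3 -m inch '[[0.99,-0.5,-0.2,0],[0.99,-0.5,0,0],[0.99,-0.5,0,0],[0.99,-0.5,0,0],[0,0,0,0]]' 0
python3 - <<'E'
from h import *
np.set_printoptions(precision=1,suppress=True)
for n in("wrist","top","scene"):
    c=robot.camera(n); save(c,n+"5.png")
    r=robot.silhouettes(c,"bar")[:1]
    for r in r:
        v,u=np.nonzero(r["mask"]); b=cv2.boxPoints(cv2.minAreaRect(np.c_[u,v].astype(np.float32)))
        print(n,r["p"],r["extent"],[at(c,*p,24)[:2] for p in b])
        print(at(c,u.max(),v[u==u.max()].mean(),24))
print(robot.observe()["tcp_pos"])
E
```

```text
time: 8.9
tcp_pos: [506.4, -105.5, 132.5]
ee_rot: [[-0.09, -0.996, 0.001], [-0.996, 0.09, -0.0], [0.0, -0.001, -1.0]]
force: [0.2, 0.1, -0.4]
grip_width: 1.001
time: 9.52
tcp_pos: [555.7, -232.4, 137.4]
ee_rot: [[-0.094, -0.996, 0.001], [-0.996, 0.094, -0.002], [0.002, -0.001, -1.0]]
force: [-0.1, 0.1, -0.4]
grip_width: -0.001
wrist 0.68 [3.5, 226.1, 259.2, 290.1] [array([550.6, -25.4]), array([589.9, -39.3]), array([ 574.9, -196.3]), array([ 534.7, -190.5])]
[ 555.3 -193.5   24. ]
top 0.92 [213.5, 232.6, 269.0, 247.0] [array([550.1,  11.2]), array([590. ,   9.7]), array([ 580.1, -131.2]), array([ 540.2, -129.1])]
[ 570.6 -130.6   24. ]
scene 0.77 [245.9, 256.8, 318.1, 332.0] [array([598.1,   7.4]), array([ 577.5, -208.7]), array([ 529.3, -189.8]), array([553.3,  20.8])]
[ 543.7 -188.4   24. ]
[ 555.7 -228.   136.9]
```

View pics/wrist5.png

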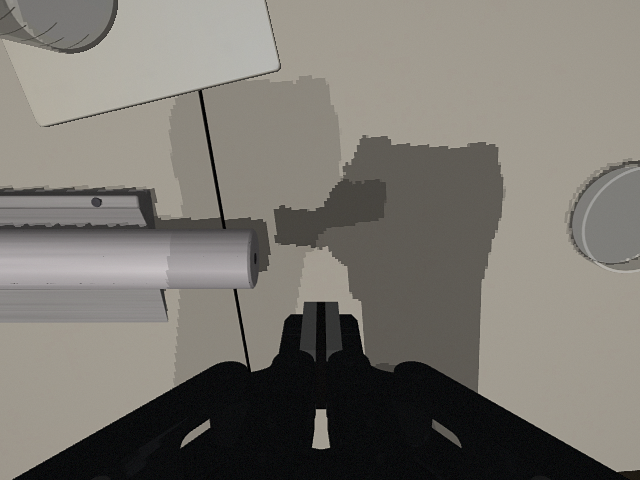

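```bash
python3 -m inch '[[0.1,-0.03,0.8,0],[0,0,0.8,0],[0,0,0.8,0],[0,0,0.6,0],[0,0,0.27,0]]'
python3 -m inch '[[-0.25,0,0,0],[-0.2,0,0,0],[-0.2,0,0,0],[-0.2,0,0,0],[-0.2,0,0,0]]'
python3 - <<'E'
from h import *
c=robot.camera("wrist"); save(c,"w6.png")
E
```

```text
time: 10.45
tcp_pos: [556.2, -231.7, 37.5]
ee_rot: [[-0.089, -0.996, -0.001], [-0.996, 0.089, 0.001], [-0.0, 0.001, -1.0]]
force: [-0.3, 0.0, 0.2]
grip_width: -0.002
time: 11.08
tcp_pos: [559.6, -201.6, 38.9]
ee_rot: [[-0.09, -0.996, 0.001], [-0.996, 0.09, -0.002], [0.001, -0.001, -1.0]]
force: [-0.7, -3.8, 1.3]
grip_width: 0.001
```

View pics/w6.png

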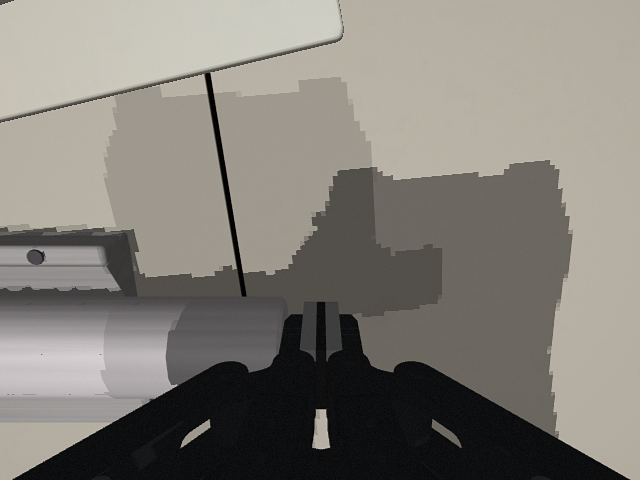

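```bash
python3 -m inch '[[-0.2,0,0,0],[-0.2,0,0,0],[-0.2,0,0,0],[-0.15,0,0,0],[-0.1,0,0,0]]'
python3 -m inch '[[-0.07,0,0,0],[-0.07,0,0,0],[-0.05,0,0,0],[0,0,0,0],[0,0,0,0]]'
```

```text
time: 11.75
tcp_pos: [561.8, -175.1, 38.5]
ee_rot: [[-0.09, -0.996, 0.0], [-0.996, 0.09, 0.0], [-0.0, -0.0, -1.0]]
force: [0.8, -2.9, 1.8]
grip_width: 0.002
time: 12.38
tcp_pos: [562.1, -171.0, 38.5]
ee_rot: [[-0.091, -0.996, -0.0], [-0.996, 0.091, -0.001], [0.001, -0.0, -1.0]]
force: [0.1, -4.9, 2.5]
grip_width: 0.002
```

```bash
python3 -m inch '[[-0.05,0,0,0],[-0.05,0,0,0],[0,0,0,0],[0,0,0,0],[0,0,0,0]]'
python3 -m inch '[[-0.05,0,0,0],[-0.05,0,0,0],[0,0,0,0],[0,0,0,0],[0,0,0,0]]'
```

```text
time: 13.0
tcp_pos: [562.0, -170.8, 38.5]
ee_rot: [[-0.093, -0.996, -0.0], [-0.996, 0.093, -0.004], [0.004, -0.0, -1.0]]
force: [0.7, -10.4, 0.9]
grip_width: 0.001
time: 13.62
tcp_pos: [562.0, -170.7, 38.5]
ee_rot: [[-0.095, -0.995, -0.0], [-0.995, 0.095, -0.007], [0.007, -0.0, -1.0]]
force: [-0.4, -17.0, 0.1]
grip_width: 0.001
```

```bash
python3 -m inch '[[0.2,0,0,0],[0.4,0,0,0],[0.8,0,0,0],[0.9,0,-0.5,0],[0.8,0,-1,0]]'
python3 -m inch '[[0.5,0.5,-1,0],[0.5,0.5,-1,0],[0.5,0.5,-1,0],[0,0.5,-1,0],[0,0,0,0]]'
python3 - <<'E'
from h import *
np.set_printoptions(precision=1,suppress=True)
o=np.array([574,-38.]);X=np.array([.996,-.0895]);Y=np.array([.0895,.996])
for n in("wrist","top","scene"):
    c=robot.camera(n); save(c,n+"7.png")
    for r in robot.silhouettes(c,"bar")[:1]:
        v,u=np.nonzero(r["mask"]); b=cv2.boxPoints(cv2.minAreaRect(np.c_[u,v].astype(np.float32)))
        print(n,r["p"],r["extent"],[np.array([X,Y])@(at(c,*p,24)[:2]-o) for p in b])
s=robot.observe();print(s["tcp_pos"],s["force"])
a=[cv2.imread("pics/wrist7.png")[80:420,:400],cv2.resize(cv2.imread("pics/scene7.png")[230:380,200:376],None,fx=340/150,fy=340/150,interpolation=3)]
cv2.imwrite("pics/end.png",np.hstack(a))
E
```

```text
time: 14.25
tcp_pos: [552.9, -256.0, 82.2]
ee_rot: [[-0.089, -0.996, -0.004], [-0.996, 0.089, 0.003], [-0.003, 0.004, -1.0]]
force: [0.6, -0.8, 0.1]
grip_width: 0.003
time: 14.88
tcp_pos: [490.8, -296.0, 205.5]
ee_rot: [[-0.09, -0.996, 0.003], [-0.996, 0.09, -0.001], [0.001, -0.003, -1.0]]
force: [0.4, -0.1, 0.1]
grip_width: -0.001
wrist 0.92 [2.3, 123.9, 138.5, 181.5] [array([-23.2, -20.8]), array([ 15.7, -30.9]), array([  14.6, -130.8]), array([ -24.3, -124.8])]
top 0.87 [198.7, 229.9, 278.0, 247.1] [array([-29.5,  85.4]), array([11.7, 87.7]), array([  15.4, -117.1]), array([ -25.9, -118.4])]
scene 0.57 [233.3, 268.4, 310.5, 338.3] [array([19.7, 71.2]), array([  19. , -133.3]), array([ -32.1, -119.3]), array([-27.6,  80.2])]
[ 490.5 -295.2  202.2] [ 0.7 -0.6  0.9]
```

View pics/end.png

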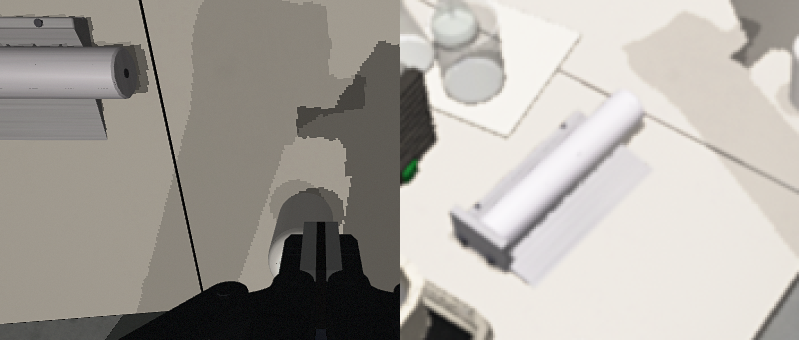

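```bash
python3 -c "
from station import robot
print(robot.sign_off())"
```

```text
the job is handed in; nothing more can be done
None
```

The bar is in the V-block's groove with its end against the stop plate, and I handed the job in at about 15 s of the 46 s allowed.

- **Rolling:** I pushed the bar along the bench with the open fingers at axis height, up the ramp and over the crest. It dropped into the groove, which the wrist picture confirmed.
- **Sliding:** I pushed the free end about 36 mm with the fingers shut. The tool then stopped moving and the force rose from about 4 N to 17 N, so the bar was on the stop.
- **Last checks:** The scene view shows the bar in the groove and against the plate. The top view puts its free end at about y = -118 mm in the block's frame, against -120 mm nominal.
- **Disagreements:** My position for the block is good only to several mm. The bar outlines in the top, scene and wrist views put its axis 4 to 7 mm to the robot's side of my groove line. The wrist and scene outlines put the free end 5 to 8 mm farther out than the top view does. I put both down to viewing angle and the position error, since the force rise and the picture agree.
- **Bystanders:** The arm was clear when I handed in, with the wrist force under 1 N. I did not re-measure the bystanders; the arm kept clear of them, and nothing looked moved in the pictures.

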